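# Load the oatcake pan, rack it and tally it

## Robot

A 6-joint arm with a two-finger parallel gripper is mounted at the origin on the work surface. World frame = base frame: x ahead of the robot, y to its left, z up, the work surface at z = 0. Lengths are in m, angles in rad, forces in N, time in s.
With the tool pointing down it reaches from about 0.25 to 0.775 m from the base axis. Payload 4 kg.
Tool frame: the origin (TCP) lies midway between the tips of the shut fingers; the grasp point (between the pads) lies ctrl.grip_depth behind it (ctrl.grip_depth is the distance from the TCP to the grasp point, in m); z points along the fingers, y is the line along which they close (so a half turn about z gives the same grasp; the last joint's range is limited). The gripper opens to 94 mm and grips with 3 to 60 N. Pads are 16 mm wide; open, the fingers measure 119 mm over their backs; the gripper's body (75 mm by 177 mm) begins 78 mm behind the grasp point.
Start: joints at [1.144, 0.087, 1.371, -0, 1.684, -0.103], TCP at [0.175, 0.521, 0.206] pointing down, gripper open.
Joint ranges: [-3.1, 3.1], [-0.76, 2.03], [0.27, 2.55], [-1.08, 4.22], [0.17, 2.65], [-2.57, 2.57]. Speed limits (rad/s): [2.79, 2.79, 3.14, 3.14, 3.14, 3.14].

## Interface

Orientations are given as a unit quaternion [w, x, y, z].
In Python, from plant import ctrl, vision gives the robot as it stands.
- The arm moves only by the tool carry_out, never from a script. Its argument "motion" is a list of rows, each a list of 3 entries, a list of its own where there are three numbers: the closure, from -1 (fully open) to 1 (shut), then the shift along the world's x, y, z in cm, then the turn about the world's z in degrees. In form: [[hand, [dx, dy, dz], roll], ...]. A call has exactly 10 rows; each row shifts and turns the commanded pose from where the row before left it; what a row does not reach is not made up. A row lasts 1/12 s, in which the tool goes at most 41.7 mm and 7.16 degrees, less where a joint would pass 70% of its speed; a pose out of reach is approached as far as the arm can. A call is refused whole if a number of a shift passes 4.17 or a number of a turn 7.16, either way. A call with a gripper value outside its range is refused whole. The fingers move at their own pace and stop on an object; "newtons" is the grip in N (left out, the last holds). Time passes only in rows, so rows that do not move let the fingers close, or fill a call up. It gives the time, the measured TCP pose, the force, the opening and the grip force at its end, in the units of the state.
- ctrl.observe(): the state, without advancing time (a new reading comes with each control period).
- vision.grab_frame(name): name is "side" or "top"; returns a dict with "img" (480x640x3 uint8, red, green, blue), "fovy" (degrees; the focal length in pixels is half the picture's height over the tangent of half this angle, whatever the lens; pixels are square), "cx", "cy" (the principal point, pixels), "origin" and "orientation" of the camera in the world. Camera axes: x right, y up, looking along -z (the intrinsics and any distortion apply to the point x, -y, -z); pixel columns grow to the right and rows downward; lengths in m; the calibration is good to about 2 mm. A picture is of the moment at which its call begins. There is no depth.
- ctrl.close_job(): hands the job in; it is judged then, once.
The state is a dict: "clock": time; "joint_positions": joint angles; "qvel": joint speeds; "joint_torque": joint torques, N m; "eef_pos": TCP position; "tcp_rot": TCP orientation; "ft_force": force on the tool from outside, world axes, zero at the start; "ft_torque": the same for the moment, N m; "gripper_width": finger opening in m; "gripper_force": force on a finger pad.
Only numpy, scipy, OpenCV 4.12 (cv2) and the standard library are available. Lean on these libraries where they do the work, as an engineer would, in place of code of your own. Each camera call takes 0.05 s, during which the arm holds its last target. There are 200 camera calls.

## Task

Put the ring cutter that was left on the baking pan into the shallow tool tray, and lay every round oatcake flat on the pan, none on top of another. Then slide the loaded pan fully home into the bottom slot of the rack, and after that swing the tally counter's lever to its stop and let it spring back. Leave the square crackers and the jars where they are.

Things in the scene. Friction and masses are not known exactly. Their poses are not given: they have to be found in the camera images.
- pan: loose aluminium baking pan, 150 (x) by 280 (y), about 0.45 kg, floor top 3 above the table, rim 10 high and 4 thick all round; inside x -71 to 71, y -136 to 136. Stands on nylon glides, slides easily on the table; its +x end enters the rack. At the middle of its front (-x) edge stands an upright grip tab, 10 thick (x), 60 wide (y), its top 40 above the table. Origin at the centre of its underside
- pan_tab (a point): middle of the top of the pan's grip tab, at (-70, 0, 40) in the pan's frame
- rack: fixed low steel pan rack, open to the robot (-x), above and in the middle; the worktop is its floor. Posts 125 high at x -55 and 80, y +-156; unused runners 60 and 100 high only at |y| over 140; thin bar across the rear (x 80), 119 high. Origin on the table where the pan's origin lies when fully home; axes then agree with the pan's
- rack_slot (a point): middle of the mouth of the rack's bottom slot, on the table, 75 before the rack's origin (its -x). The slot is 285 wide between side channels whose lips overhang the pan's side rims by about 12, their underside 14.5 above the table, so the pan must be slid in along +x. Lead-ins reach 25 further out and widen the mouth to about 300. The rear stop's face is 151 beyond this point
- cutter: steel ring cutter, outer diameter 48, inner 40, 28 high, 60 g, left standing on the pan. Origin at the centre of its underside
- tray: fixed shallow grey plastic tool tray, 130 x 130 outside, 25 high, walls 4 thick, floor about 4 to 5 thick. Origin at the centre of its underside
- counter: fixed grey tally counter, block 70 (x) by 80 (y) by 50 high; origin at the centre of its underside. The lever turns on its top, on the robot's side (-x)
- lever_hinge (a point): point on the lever's vertical hinge axis, 55 above the table, at the counter's centre
- lever_post (a point): centre of the top of the upright black thumb post at the end of the lever, 75 from the hinge axis; post diameter 13, from 58 to 92 above the table; the flat steel lever arm lies 57 to 62 above the table
- lever (a joint): angle of the sprung lever: 0 at rest, 0.9 rad at its stop; it grows as the lever turns anticlockwise seen from above (at 0 the post is at 165 degrees in the counter's frame, at the stop 217 degrees). The spring takes about 1 N at the post at rest, 3.5 N at the stop, and swings it back when let go
- oatcake0: round oatcake, a flat brown biscuit, diameter 46, thickness 10, about 30 g, lying flat on the table at the start. Origin at the centre of its underside, z up. Three to five oatcakes are there; absent ones have no pose
- oatcake1: round oatcake, a flat brown biscuit, diameter 46, thickness 10, about 30 g, lying flat on the table at the start. Origin at the centre of its underside, z up. Three to five oatcakes are there; absent ones have no pose
- oatcake2: round oatcake, a flat brown biscuit, diameter 46, thickness 10, about 30 g, lying flat on the table at the start. Origin at the centre of its underside, z up. Three to five oatcakes are there; absent ones have no pose
- oatcake3: round oatcake, a flat brown biscuit, diameter 46, thickness 10, about 30 g, lying flat on the table at the start. Origin at the centre of its underside, z up. Three to five oatcakes are there; absent ones have no pose
- oatcake4: round oatcake, a flat brown biscuit, diameter 46, thickness 10, about 30 g, lying flat on the table at the start. Origin at the centre of its underside, z up. Three to five oatcakes are there; absent ones have no pose
- cracker0: square cracker of the same brown as the oatcakes, 44 x 44, 10 thick, lying among them; not to be moved. Origin at the centre of its underside
- cracker1: square cracker of the same brown as the oatcakes, 44 x 44, 10 thick, lying among them; not to be moved. Origin at the centre of its underside
- shaker: small glass jar with steel lid, diameter 48, 85 high, a bystander. Origin at the centre of its underside
- honey: amber glass jar, diameter 60, 100 high, a bystander. Origin at the centre of its underside
Not all that is in view belongs to the job. Leave any grey look-alike of the oatcake1 alone.

How it is judged:
By the outcome, as a careful person would: the job done as asked, in the order asked, and still so for the second after the job is handed in, with the robot touching nothing.
Of oatcake0, oatcake1, oatcake2, oatcake3, oatcake4 only 3 to 5 are there at a start; the rules pass over those that are not, and their reading is None.
At some moment in a run one of oatcake0, oatcake1, oatcake2, oatcake3, oatcake4 may be knocked a few centimetres aside while the robot is not near it.
Once in a run the grip may slacken for a moment while it holds something.
It also fails if it takes over 210 s, if anything falls off the work surface, if the arm or the gripper's body presses on something with over 40 N, if the wrist force passes 120 N, or if a joint passes its speed limit or range.

## Working session

There is one attempt and no reset: what is moved stays moved. The work goes in short steps, Python scripts to look and compute and a tool call to move; the robot and the scene stay as the last step left them, time stands still between calls to the robot, and variables do not carry over. Pictures are saved under pics/ and viewed, at most 16 in all, crops included, and the job is handed in when it is done.

Besides the shell and the picture viewer there is one more tool, called after "Emit:" as name(argument=value, ...), one argument or row to a line, values as JSON. carry_out: Moves the arm, as the interface text tells. Its arguments: {"type":"object","properties":{"motion":{"type":"array"},"newtons":{"type":"number"}},"required":["motion"]}

```bash
ls; mkdir -p pics; python3 - <<'E'
from plant import ctrl, vision
import cv2
for n in("top","side"):
    f=vision.grab_frame(n)
    cv2.imwrite(f"pics/{n}0.png",f["img"][:,:,::-1])
    print({k:v for k,v in f.items() if k!="img"})
print(ctrl.observe(), ctrl.grip_depth)
E
```

```text
pics
{'fovy': 50.15195210482045, 'cx': 322.0417825882839, 'cy': 239.3106060828909, 'origin': array([ 0.5045823 , -0.01119138,  1.18032255]), 'orientation': array([-0.6991476 , -0.0289644 ,  0.0143592 ,  0.71424611])}
{'fovy': 46.376966138967354, 'cx': 311.0336033761818, 'cy': 244.09613163331534, 'origin': array([ 0.34590104, -1.00375555,  0.77105307]), 'orientation': array([ 0.87270385,  0.47734398, -0.06009245, -0.08318423])}
{'clock': 0.1, 'joint_positions': array([ 1.14386854e+00,  8.78795885e-02,  1.37205542e+00, -6.87976199e-05,
        1.68361475e+00, -1.03108585e-01]), 'qvel': array([ 0.00088322, -0.0017363 , -0.00337074, -0.00056508, -0.00019532,
        0.00146941]), 'joint_torque': array([ 1.88123828e-03, -3.41248262e+01, -3.03303695e+01,  7.20241084e-02,
        3.03705549e-02, -8.28978136e-05]), 'eef_pos': array([0.17483358, 0.52095937, 0.20444626]), 'tcp_rot': array([-2.23318021e-04,  1.61206836e-01,  9.86920158e-01, -9.53340277e-04]), 'ft_force': array([ 0.40168136,  0.1147462 , -0.48524224]), 'ft_torque': array([ 0.03392988, -0.03192983, -0.01847066]), 'gripper_force': 0.0, 'gripper_width': 0.09413686884365652} 0.0188
```

View pics/top0.png

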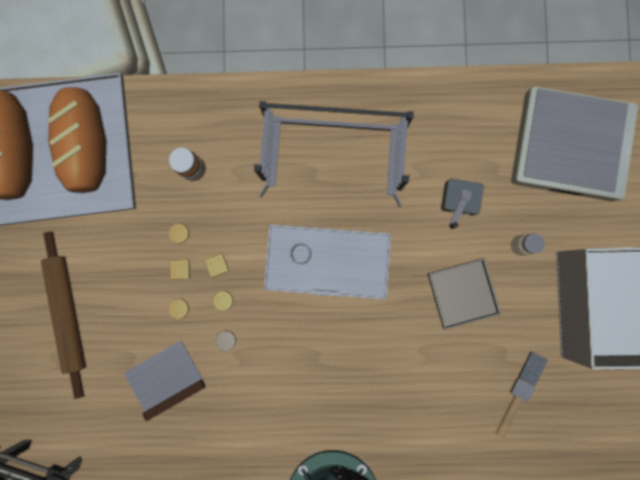

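View pics/side0.png

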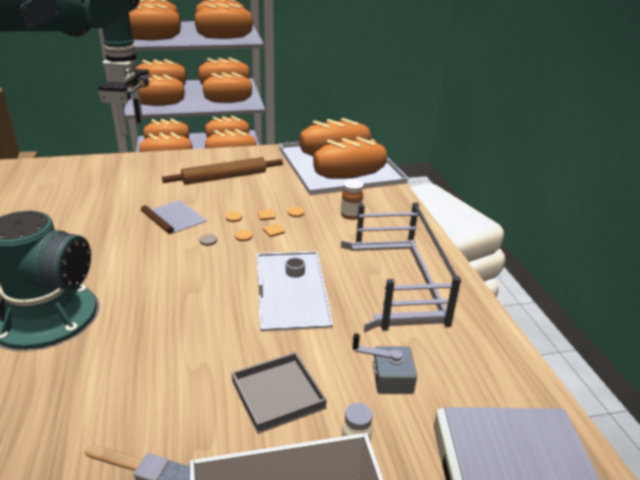

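The top view shows three round oatcakes at about (178,233), (178,309) and (222,300). The square crackers are at (180,269) and (217,265), with the grey look-alike at (226,341). The pan is centred near (327,262), the cutter at (301,254), the tray at (463,293), the counter at (463,197) with its post at (454,225), and the rack mouth near (333,190). The side view agrees with this.

```bash
cat > h.py <<'E'
import numpy as np, cv2
from scipy.spatial.transform import Rotation as R
from plant import ctrl, vision
def ray(f,p):
    fl=240/np.tan(np.radians(f["fovy"]/2))
    q=np.roll(f["orientation"],-1)
    d=R.from_quat(q).apply([(p[0]-f["cx"])/fl,-(p[1]-f["cy"])/fl,-1])
    return np.array(f["origin"]),d
def onz(f,p,z):
    o,d=ray(f,p); return (o+d*(z-o[2])/d[2])
def proj(f,P):
    fl=240/np.tan(np.radians(f["fovy"]/2))
    v=R.from_quat(np.roll(f["orientation"],-1)).inv().apply(np.array(P)-f["origin"])
    return np.array([f["cx"]+fl*v[0]/-v[2], f["cy"]-fl*v[1]/-v[2]])
def blobs(f,lo,hi,roi,amin=60):
    hsv=cv2.cvtColor(f["img"],cv2.COLOR_RGB2HSV)
    m=cv2.inRange(hsv,lo,hi); k=np.zeros_like(m); x0,y0,x1,y1=roi; k[y0:y1,x0:x1]=255
    m&=k
    c,_=cv2.findContours(m,cv2.RETR_EXTERNAL,cv2.CHAIN_APPROX_NONE)
    return [x for x in c if cv2.contourArea(x)>amin]
def cakes(f,z=0.010):
    for c in blobs(f,(18,110,140),(32,255,255),(140,170,420,350)):
        (u,v),w,a=cv2.minAreaRect(c); M=cv2.moments(c)
        p=(M["m10"]/M["m00"],M["m01"]/M["m00"])
        fill=cv2.contourArea(c)/(np.pi*cv2.minEnclosingCircle(c)[1]**2)
        print("cake",np.round(p,1),np.round(onz(f,p,z),4),"w",np.round(w,1),"fill %.2f"%fill,"ang",round(a))
E
python3 - <<'E'
from h import *
f=vision.grab_frame("top"); hsv=cv2.cvtColor(f["img"],cv2.COLOR_RGB2HSV)
for p in [(178,233),(180,269),(222,300),(330,270),(301,265),(250,270),(463,293),(226,341)]: print(p,hsv[p[1],p[0]])
cakes(f)
cv2.imwrite("pics/c1.png",cv2.resize(f["img"][95:345,245:510,::-1],None,fx=2.25,fy=2.25,interpolation=cv2.INTER_CUBIC))
E
```

```text
(178, 233) [ 22 106 171]
(180, 269) [ 22 102 173]
(222, 300) [ 27  88 173]
(330, 270) [107  31 172]
(301, 265) [108  31 164]
(250, 270) [ 18  84 139]
(463, 293) [ 23  15 133]
(226, 341) [ 21  24 150]
```

View pics/c1.png

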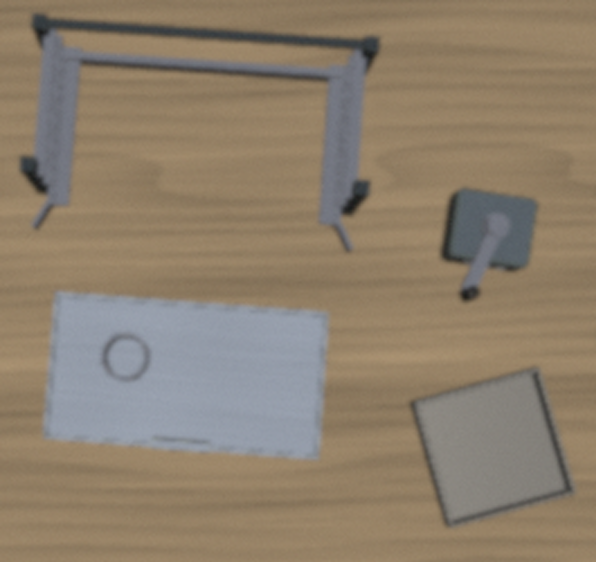

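The crop (scale 2.25, offset (245,95)) shows these pixel positions:
- **Pan corners:** (55,292), (328,312), (319,459), (45,438)
- **Cutter:** (126,357)
- **Tab:** (182,440)
- **Rack post tops:** (40,22), (372,46), (27,163), (360,188)
- **Lever hinge and post top:** (498,225) and (470,292)
- **Tray corners:** (412,402), (537,370), (573,490), (447,524)

```bash
sed -i 's/(18,110,140),(32,255,255)/(18,75,153),(32,255,255)/' h.py; cat >> h.py <<'E'
def pan(f,roi=(255,215,400,310),v=145):
    c=max(blobs(f,(95,15,v),(130,90,255),roi),key=cv2.contourArea)
    b=cv2.boxPoints(cv2.minAreaRect(cv2.convexHull(c)))
    P=np.array([onz(f,p,0.01) for p in b])
    ctr=P.mean(0); e=P[1]-P[0]; e2=P[2]-P[1]
    L=e if np.linalg.norm(e)>np.linalg.norm(e2) else e2
    L=L*np.sign(L[1]); yaw=np.arctan2(-L[0],L[1])
    print("pan",np.round(ctr[:2],4),"yaw deg",round(np.degrees(yaw),2),"size",np.linalg.norm(e).round(3),np.linalg.norm(e2).round(3))
E
python3 - <<'E'
from h import *
f=vision.grab_frame("top"); s=vision.grab_frame("side")
cakes(f); pan(f)
C=lambda x,y:(245+(x+.5)/2.25-.5,95+(y+.5)/2.25-.5)
for n,z,ps in [("pan corners",.01,[(55,292),(328,312),(319,459),(45,438)]),("cutter top",.028+.003,[(126,357)]),("posts rear/front L,R",.125,[(40,22),(372,46),(27,163),(360,188)]),
 ("hinge",.062,[(498,225)]),("post",.092,[(470,292)]),("tray",.025,[(412,402),(537,370),(573,490),(447,524)]),("lip inner corners front L,R/rear",.0145,[(69,204),(320,222),(79,63),(331,78)]),("leadin",.0145,[(36,227),(349,250)])]:
    P=np.array([onz(f,C(*p),z) for p in ps]); print(n,P[:,:2].round(4).tolist(),"mean",P.mean(0)[:2].round(4))
for n,p,z in [("jar",(182,158),.1),("shaker",(533,243),.085),("s-shaker lid",None,0)]:
    if p: print(n,onz(f,p,z).round(3))
print("side lever post top",onz(s,(355,337),.092).round(3),"cutter top side",onz(s,(296,261),.031).round(3))
E
```

```text
cake [176.3 308. ] [0.4269 0.3481 0.01  ] w [31.  19.2] fill 0.36 ang 14
cake [221.4 300.7] [0.4416 0.2446 0.01  ] w [18.4 19.1] fill 0.86 ang 45
cake [178.5 268.7] [0.5163 0.3427 0.01  ] w [19. 20.] fill 0.56 ang 90
cake [215.1 264.3] [0.5246 0.2584 0.01  ] w [21.9 19.3] fill 0.57 ang 70
cake [177.3 233.1] [0.5984 0.3451 0.01  ] w [18. 18.] fill 0.84 ang 90
pan [0.526  0.0016] yaw deg -5.63 size 0.147 0.277
pan corners [[0.6134, 0.1329], [0.5867, -0.1442], [0.4387, -0.1309], [0.4652, 0.1452]] mean [0.526  0.0007]
cutter top [[0.5448, 0.0603]] mean [0.5448 0.0603]
posts rear/front L,R [[0.856, 0.1292], [0.8248, -0.1789], [0.7233, 0.143], [0.6923, -0.1638]] mean [ 0.7741 -0.0176]
hinge [[0.664, -0.3053]] mean [ 0.664  -0.3053]
post [[0.5969, -0.2688]] mean [ 0.5969 -0.2688]
tray [[0.4941, -0.2233], [0.5233, -0.348], [0.4042, -0.3786], [0.3732, -0.2537]] mean [ 0.4487 -0.3009]
lip inner corners front L,R/rear [[0.7028, 0.1167], [0.6782, -0.1383], [0.8488, 0.1042], [0.8262, -0.1537]] mean [ 0.764  -0.0177]
leadin [[0.68, 0.1508], [0.6489, -0.1667]] mean [ 0.6644 -0.008 ]
jar [0.752 0.307 0.1  ]
shaker [ 0.554 -0.436  0.085]
side lever post top [ 0.594 -0.28   0.092] cutter top side [0.55  0.064 0.031]
```

Emit:
carry_out(
  motion=[
    [-0.5, [1.85, -2.3, 0], -1.3],
    [-0.5, [1.85, -2.3, 0], -1.3],
    [-0.5, [1.85, -2.3, 0], -1.3],
    [-0.5, [1.85, -2.3, 0], -1.3],
    [-0.5, [1.85, -2.3, 0], -1.3],
    [-0.5, [1.85, -2.3, 0], -1.3],
    [-0.5, [1.85, -2.3, 0], -1.3],
    [-0.5, [1.85, -2.3, 0], -1.3],
    [-0.5, [1.85, -2.3, 0], -1.3],
    [-0.5, [1.85, -2.3, 0], -1.3],
  ],
  newtons=15,
)

```text
clock: 1.08
eef_pos: [0.3606, 0.2902, 0.2055]
tcp_rot: [0.0, 0.272, 0.962, 0.0]
ft_force: [0.7, 0.7, 1.0]
gripper_width: 0.0705
gripper_force: 0.0
```

Emit:
carry_out(
  motion=[
    [-0.5, [1.85, -2.3, -1], -1.3],
    [-0.5, [1.85, -2.3, -1], -1.3],
    [-0.5, [1.85, -2.3, -1], -1.3],
    [-0.5, [1.85, -2.3, -1], -1.3],
    [-0.5, [1.85, -2.3, -1], -1.3],
    [-0.5, [1.85, -2.3, -1], -1.3],
    [-0.5, [1.85, -2.3, -1], -1.3],
    [-0.5, [1.85, -2.3, -1], -1.3],
    [-0.5, [1.85, -2.3, -1], -1.3],
    [-0.5, [1.85, -2.3, -1], -1.3],
  ],
)

```text
clock: 1.92
eef_pos: [0.5457, 0.0601, 0.1049]
tcp_rot: [-0.0, 0.38, 0.925, 0.0]
ft_force: [0.2, -0.3, -0.4]
gripper_width: 0.0702
gripper_force: 0.0
```

Emit:
carry_out(
  motion=[
    [-0.5, [0, 0.1, -2.5], 0],
    [-0.5, [0, 0.1, -2.5], 0],
    [-0.5, [0, 0, -2.5], 0],
    [-0.5, [0, 0, -1.5], 0],
    [-0.5, [0, 0, -0.4], 0],
    [-0.5, [0, 0, 0], 0],
    [0.3, [0, 0, 0], 0],
    [0.3, [0, 0, 0], 0],
    [0.3, [0, 0, 0], 0],
    [0.3, [0, 0, 0], 0],
  ],
)

```text
clock: 2.75
eef_pos: [0.546, 0.0634, 0.0131]
tcp_rot: [0.001, 0.379, 0.925, 0.0]
ft_force: [-0.6, -0.1, 2.6]
gripper_width: 0.0487
gripper_force: 15.0
```

Emit:
carry_out(
  motion=[
    [0.3, [0, 0, 0], 0],
    [0.3, [0, 0, 0], 0],
    [0.3, [0, 0, 0], 0],
    [0.3, [0, 0, 1], 0],
    [0.3, [0, 0, 2], 0],
    [0.3, [0, 0, 2], 0],
    [0.3, [0, 0, 2], 0],
    [0.3, [0, 0, 1], 0],
    [0.3, [0, 0, 0], 0],
    [0.3, [0, 0, 0], 0],
  ],
)

```text
clock: 3.58
eef_pos: [0.5451, 0.0635, 0.0916]
tcp_rot: [0.0, 0.379, 0.925, 0.0]
ft_force: [-0.2, 0.2, 0.1]
gripper_width: 0.0482
gripper_force: 15.0
```

```bash
python3 - <<'E'
from h import *
f=vision.grab_frame("top"); s=vision.grab_frame("side")
cakes(f)
cv2.imwrite("pics/c2.png",np.hstack([cv2.resize(f["img"][190:320,240:420,::-1],(390,280)),cv2.resize(s["img"][150:350,200:400,::-1],(400,280))]))
E
```

```text
cake [401.7 333.2] [ 0.3607 -0.1628  0.01  ] w [29.2 31.5] fill 0.11 ang 88
cake [174.7 307.9] [0.4272 0.3518 0.01  ] w [24.4 32.3] fill 0.42 ang 78
cake [221.3 300.6] [0.4417 0.2448 0.01  ] w [25.7 19.9] fill 0.54 ang 73
cake [178.5 268.1] [0.5179 0.3426 0.01  ] w [24. 25.] fill 0.48 ang 90
cake [214.9 263.7] [0.5261 0.2588 0.01  ] w [27.6 27.6] fill 0.50 ang 45
cake [177.3 233.3] [0.598  0.3452 0.01  ] w [19.1 22.7] fill 0.62 ang 56
```

View pics/c2.png

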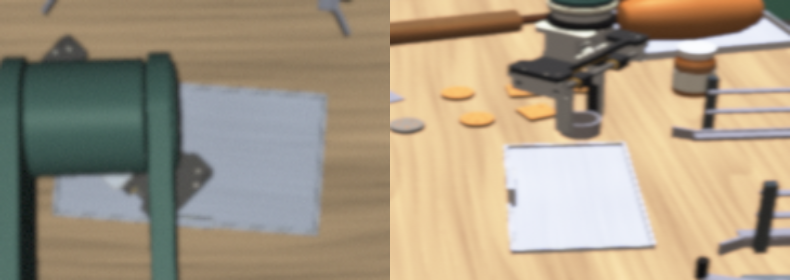

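The cutter is held in the gripper above the pan (side crop, near (580,125)). The pan is empty and has not moved.

Emit:
carry_out(
  motion=[
    [0.3, [-0.9, -3.4, 0], -3],
    [0.3, [-0.9, -3.4, 0], -3],
    [0.3, [-0.9, -3.4, 0], -3],
    [0.3, [-0.9, -3.4, 0], -3],
    [0.3, [-0.9, -3.4, 0], -3],
    [0.3, [-0.9, -3.4, 0], -3],
    [0.3, [-0.9, -3.4, 0], -3],
    [0.3, [-0.9, -3.4, 0], -3],
    [0.3, [-0.9, -3.4, 0], -3],
    [0.3, [-0.9, -3.4, 0], -3],
  ],
)

```text
clock: 4.52
eef_pos: [0.4534, -0.2774, 0.0896]
tcp_rot: [-0.002, 0.607, 0.795, 0.0]
ft_force: [0.6, -0.5, -0.7]
gripper_width: 0.0479
gripper_force: 15.0
```

Emit:
carry_out(
  motion=[
    [0.3, [-0.4, -1.2, 0], -2],
    [0.3, [-0.3, -1.2, 0], 0],
    [0.3, [0, 0, -2], 0],
    [0.3, [0, 0, -2], 0],
    [0.3, [0, 0, -2], 0],
    [0.3, [0, 0, -1], 0],
    [0.3, [0, 0, -0.3], 0],
    [0.3, [0, 0, 0], 0],
    [0.3, [0, 0, 0], 0],
    [0.3, [0, 0, 0], 0],
  ],
)

```text
clock: 5.35
eef_pos: [0.449, -0.301, 0.02]
tcp_rot: [0.001, 0.619, 0.785, 0.0]
ft_force: [-0.1, 1.2, -0.8]
gripper_width: 0.0483
gripper_force: 15.0
```

Emit:
carry_out(
  motion=[
    [0.3, [0, 0, -0.3], 0],
    [0.3, [0, 0, -0.2], 0],
    [0.3, [0, 0, 0], 0],
    [-0.5, [0, 0, 0], 0],
    [-0.5, [0, 0, 0], 0],
    [-0.5, [0, 0, 0], 0],
    [-0.5, [0, 0, 0], 0],
    [-0.5, [0, 0, 2], 0],
    [-0.5, [0, 0, 3], 0],
    [-0.5, [0, 0, 4], 0],
  ],
)

```text
clock: 6.18
eef_pos: [0.4459, -0.2988, 0.1009]
tcp_rot: [-0.004, 0.619, 0.785, 0.0]
ft_force: [-0.9, -0.8, 0.4]
gripper_width: 0.0705
gripper_force: 0.0
```

```bash
python3 - <<'E'
from h import *
print(ctrl.observe()["joint_positions"].round(2))
s=vision.grab_frame("side")
cv2.imwrite("pics/c3.png",cv2.resize(s["img"][150:450,120:440,::-1],(640,600)))
E
```

```text
[-0.7   0.11  1.56  0.    1.48 -0.93]
```

View pics/c3.png

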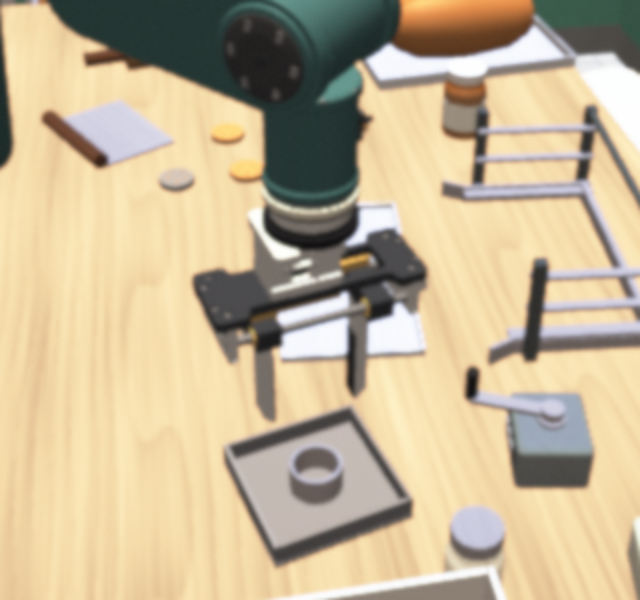

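The cutter stands in the tray (crop about (315,470)) and the oatcakes are still in place. Next I measure the oatcakes in both views.

```bash
cat >> h.py <<'E'
def cakes2(f,roi,z=0.010,T=22):
    lab=cv2.GaussianBlur(cv2.cvtColor(f["img"],cv2.COLOR_RGB2LAB),(3,3),0).astype(float)
    x0,y0,x1,y1=roi
    sub=lab[y0:y1,x0:x1]; med=np.median(sub.reshape(-1,3),0)
    b=sub[:,:,2]; m=((b-med[2]>T*.5)&(sub[:,:,0]>med[0]-5)).astype(np.uint8)*255
    m=cv2.morphologyEx(m,cv2.MORPH_OPEN,np.ones((3,3),np.uint8))
    for c in cv2.findContours(m,cv2.RETR_EXTERNAL,cv2.CHAIN_APPROX_NONE)[0]:
        if cv2.contourArea(c)<50: continue
        P=np.array([onz(f,p,z)[:2]*1000 for p in c[:,0]+[x0,y0]],np.float32)
        (cx,cy),w,a=cv2.minAreaRect(P)
        print("cake px",(c[:,0]+[x0,y0]).mean(0).round(),"mm",round(cx,1),round(cy,1),"w",np.round(w),"fill %.2f"%(cv2.contourArea(P)/(np.pi*cv2.minEnclosingCircle(P)[1]**2)))
E
python3 - <<'E'
from h import *
f=vision.grab_frame("top"); s=vision.grab_frame("side")
cakes2(f,(140,200,255,330)); print(); cakes2(s,(205,195,330,255))
E
```

```text
cake px [177. 308.] mm 425.9 348.7 w [28. 29.] fill 0.69
cake px [179. 269.] mm 515.9 342.7 w [30. 32.] fill 0.65
cake px [177. 233.] mm 598.5 344.7 w [30. 32.] fill 0.85

cake px [243. 233.] mm 442.4 244.4 w [30. 34.] fill 0.79
cake px [233. 215.] mm 425.4 345.7 w [28. 36.] fill 0.72
```

Emit:
carry_out(
  motion=[
    [-0.5, [0, 3, 0], 4],
    [-0.5, [0, 3, 0], 4],
    [-0.5, [0, 3, 0], 4],
    [-0.5, [0, 3, 0], 4],
    [-0.5, [0, 3, 0], 4],
    [-0.5, [0, 3, 0], 4],
    [-0.5, [0, 3, 0], 4],
    [-0.5, [0, 3, 0], 4],
    [-0.5, [0, 3, 0], 4],
    [-0.5, [0, 3, 0], 4],
  ],
)

```text
clock: 7.17
eef_pos: [0.4467, 0.001, 0.102]
tcp_rot: [-0.001, 0.312, 0.95, -0.0]
ft_force: [1.2, -1.0, 0.1]
gripper_width: 0.0705
gripper_force: 0.0
```

Emit:
carry_out(
  motion=[
    [-0.5, [0, 3, 0], 4],
    [-0.5, [0, 3, 0], 4],
    [-0.5, [0, 3, 0], 4],
    [-0.5, [0, 3, 0], 4],
    [-0.5, [0, 3, 0], 4],
    [-0.5, [0, 3, 0], 4],
    [-0.5, [0, 3, 0], 4],
    [-0.5, [0, 3, 0], 3],
    [-0.5, [0, 0.5, 0], 0],
    [-0.5, [0, 0, 0], 0],
  ],
)

```text
clock: 8.0
eef_pos: [0.4469, 0.2455, 0.1018]
tcp_rot: [-0.001, 0.047, 0.999, -0.001]
ft_force: [-0.3, -0.5, -0.2]
gripper_width: 0.0707
gripper_force: 0.0
```

Emit:
carry_out(
  motion=[
    [-0.5, [-0.5, 0, -2.5], 0],
    [-0.5, [0, 0, -2.5], 0],
    [-0.5, [0, 0, -2.5], 0],
    [-0.5, [0, 0, -1.6], 0],
    [-0.5, [0, 0, -0.6], 0],
    [-0.5, [0, 0, 0], 0],
    [0.4, [0, 0, 0], 0],
    [0.4, [0, 0, 0], 0],
    [0.4, [0, 0, 0], 0],
    [0.4, [0, 0, 0], 0],
  ],
  newtons=12,
)

```text
clock: 8.83
eef_pos: [0.444, 0.2446, 0.0079]
tcp_rot: [0.001, 0.049, 0.999, 0.001]
ft_force: [-0.2, -0.9, 0.8]
gripper_width: 0.0472
gripper_force: 0.2
```

Emit:
carry_out(
  motion=[
    [0.4, [0, 0, 0], 0],
    [0.4, [0, 0, 0], 0],
    [0.4, [0, 0, 0], 0],
    [0.4, [0, 0, 1], 0],
    [0.4, [0, 0, 2], 0],
    [0.4, [0, 0, 2], 0],
    [0.4, [0, 0, 1], 0],
    [0.4, [0, 0, 0], 0],
    [0.4, [0, 0, 0], 0],
    [0.4, [0, 0, 0], 0],
  ],
)

```text
clock: 9.67
eef_pos: [0.4421, 0.2442, 0.0653]
tcp_rot: [-0.001, 0.048, 0.999, -0.0]
ft_force: [0.8, 0.3, -0.2]
gripper_width: 0.0448
gripper_force: 12.0
```

Emit:
carry_out(
  motion=[
    [0.4, [0.96, -3.2, 0], 0],
    [0.4, [0.96, -3.2, 0], 0],
    [0.4, [0.96, -3.2, 0], 0],
    [0.4, [0.96, -3.2, 0], 0],
    [0.4, [0.96, -3.2, 0], 0],
    [0.4, [0.96, -3.2, 0], 0],
    [0.4, [0.96, -3.2, 0], 0],
    [0.4, [0.96, -3.2, 0], 0],
    [0.4, [0.96, -3.2, 0], 0],
    [0.4, [0.96, -3.2, 0], 0],
  ],
)

```text
clock: 10.5
eef_pos: [0.5381, -0.0769, 0.0646]
tcp_rot: [-0.002, 0.049, 0.999, 0.0]
ft_force: [0.1, 0.9, -0.6]
gripper_width: 0.0449
gripper_force: 12.0
```

Emit:
carry_out(
  motion=[
    [0.4, [0, 0, 0], 0],
    [0.4, [0, 0, -1.5], 0],
    [0.4, [0, 0, -1.5], 0],
    [0.4, [0, 0, -1.3], 0],
    [0.4, [0, 0, -0.7], 0],
    [0.4, [0, 0, -0.5], 0],
    [0.4, [0, 0, 0], 0],
    [0.4, [0, 0, 0], 0],
    [0.4, [0, 0, 0], 0],
    [0.4, [0, 0, 0], 0],
  ],
)

```text
clock: 11.33
eef_pos: [0.5393, -0.0755, 0.0118]
tcp_rot: [0.0, 0.048, 0.999, -0.0]
ft_force: [-0.2, 0.8, -0.7]
gripper_width: 0.0451
gripper_force: 12.0
```

Emit:
carry_out(
  motion=[
    [0.4, [0, 0, -0.3], 0],
    [0.4, [0, 0, 0], 0],
    [-0.4, [0, 0, 0], 0],
    [-0.4, [0, 0, 0], 0],
    [-0.4, [0, 0, 0], 0],
    [-0.4, [0, 0, 1], 0],
    [-0.4, [0, 0, 2], 0],
    [-0.5, [0, 1, 3], 0],
    [-0.5, [-0.8, 2.5, 2], 0],
    [-0.5, [-1, 3.5, 0], 0],
  ],
)

```text
clock: 12.17
eef_pos: [0.5249, -0.0071, 0.0949]
tcp_rot: [0.006, 0.05, 0.999, -0.001]
ft_force: [0.8, 0.7, 0.5]
gripper_width: 0.0704
gripper_force: 0.0
```

Emit:
carry_out(
  motion=[
    [-0.5, [-1, 3.6, 0], 0],
    [-0.5, [-1, 3.6, 0], 0],
    [-0.5, [-1, 3.6, 0], 0],
    [-0.5, [-1, 3.6, 0], 0],
    [-0.5, [-1, 3.6, 0], 0],
    [-0.5, [-1, 3.6, 0], 0],
    [-0.5, [-1, 3.6, 0], 0],
    [-0.5, [-1, 3.6, 0], 0],
    [-0.5, [-1, 3.6, 0], 0],
    [-0.5, [-0.5, 1.5, 0], 0],
  ],
)

```text
clock: 13.0
eef_pos: [0.4245, 0.3374, 0.0894]
tcp_rot: [0.0, 0.047, 0.999, 0.001]
ft_force: [-0.5, -0.8, -0.5]
gripper_width: 0.0707
gripper_force: 0.0
```

```bash
python3 - <<'E'
from h import *
f=vision.grab_frame("top"); s=vision.grab_frame("side")
cakes2(f,(140,200,255,330)); print(); cakes2(s,(205,195,330,255)); pan(f)
cv2.imwrite("pics/c4.png",np.hstack([cv2.resize(f["img"][190:350,140:420,::-1],(400,230)),cv2.resize(s["img"][180:350,180:400,::-1],(400,230))]))
E
```

```text
cake px [179. 269.] mm 516.2 341.7 w [36. 35.] fill 0.67
cake px [216. 265.] mm 523.8 256.7 w [34. 34.] fill 0.71
cake px [178. 233.] mm 599.7 344.7 w [35. 35.] fill 0.90

cake px [273. 228.] mm 525.1 257.1 w [35. 33.] fill 0.68
cake px [266. 212.] mm 518.4 342.1 w [28. 36.] fill 0.67
pan [0.5259 0.0016] yaw deg -5.59 size 0.147 0.277
```

View pics/c4.png

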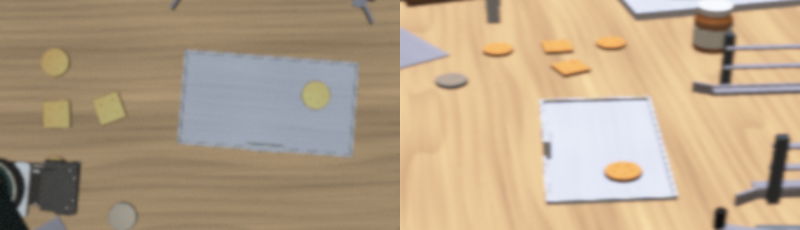

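The first oatcake lies flat on the pan (crop (316,96)) and the pan is unmoved. The oatcake I'm going for next is still in place (side crop (497,48)).

Emit:
carry_out(
  motion=[
    [-0.5, [0, 1.2, -2.5], 0],
    [-0.5, [0, 0, -2.5], 0],
    [-0.5, [0, 0, -2.0], 0],
    [-0.5, [0, 0, -0.9], 0],
    [-0.5, [0, 0, -0.4], 0],
    [-0.5, [0, 0, 0], 0],
    [0.4, [0, 0, 0], 0],
    [0.4, [0, 0, 0], 0],
    [0.4, [0, 0, 0], 0],
    [0.4, [0, 0, 0], 0],
  ],
  newtons=12,
)

```text
clock: 13.93
eef_pos: [0.4267, 0.3458, 0.0067]
tcp_rot: [0.001, 0.048, 0.999, 0.001]
ft_force: [0.6, 0.7, 0.5]
gripper_width: 0.0476
gripper_force: 0.2
```

Emit:
carry_out(
  motion=[
    [0.4, [0, 0, 0], 0],
    [0.4, [0, 0, 0], 0],
    [0.4, [0, 0, 0], 0],
    [0.4, [0, 0, 1], 0],
    [0.4, [0, 0, 2], 0],
    [0.4, [0, 0, 2], 0],
    [0.4, [0, 0, 1], 0],
    [0.4, [0, 0, 0], 0],
    [0.4, [0, 0, 0], 0],
    [0.4, [0, 0, 0], 0],
  ],
)

```text
clock: 14.77
eef_pos: [0.4252, 0.345, 0.0642]
tcp_rot: [-0.001, 0.048, 0.999, -0.001]
ft_force: [0.4, -0.6, 0.1]
gripper_width: 0.0451
gripper_force: 12.0
```

Emit:
carry_out(
  motion=[
    [0.4, [1.2, -3.46, 0], 0],
    [0.4, [1.2, -3.46, 0], 0],
    [0.4, [1.2, -3.46, 0], 0],
    [0.4, [1.2, -3.46, 0], 0],
    [0.4, [1.2, -3.46, 0], 0],
    [0.4, [1.2, -3.46, 0], 0],
    [0.4, [1.2, -3.46, 0], 0],
    [0.4, [1.2, -3.46, 0], 0],
    [0.4, [1.2, -3.46, 0], 0],
    [0.4, [1.2, -3.46, 0], 0],
  ],
)

```text
clock: 15.6
eef_pos: [0.5451, -0.0022, 0.0637]
tcp_rot: [-0.002, 0.049, 0.999, 0.0]
ft_force: [0.7, 1.1, -0.0]
gripper_width: 0.0453
gripper_force: 12.0
```

Emit:
carry_out(
  motion=[
    [0.4, [0, 0, 0], 0],
    [0.4, [0, 0, -1.5], 0],
    [0.4, [0, 0, -1.5], 0],
    [0.4, [0, 0, -1.3], 0],
    [0.4, [0, 0, -0.7], 0],
    [0.4, [0, 0, -0.4], 0],
    [0.4, [0, 0, 0], 0],
    [0.4, [0, 0, 0], 0],
    [0.4, [0, 0, 0], 0],
    [0.4, [0, 0, 0], 0],
  ],
)

```text
clock: 16.43
eef_pos: [0.5466, -0.0004, 0.0122]
tcp_rot: [0.001, 0.048, 0.999, 0.0]
ft_force: [-0.1, -0.5, 0.3]
gripper_width: 0.0454
gripper_force: 12.0
```

Emit:
carry_out(
  motion=[
    [0.4, [0, 0, -0.4], 0],
    [0.4, [0, 0, 0], 0],
    [-0.4, [0, 0, 0], 0],
    [-0.4, [0, 0, 0], 0],
    [-0.4, [0, 0, 0], 0],
    [-0.4, [0, 0, 1], 0],
    [-0.4, [0, 0, 2], 0],
    [-0.5, [0, 0, 3], 0],
    [-0.5, [0, 0, 2], 0],
    [-0.5, [0.2, 1.5, 0], 0],
  ],
)

```text
clock: 17.27
eef_pos: [0.5514, 0.0124, 0.0941]
tcp_rot: [0.005, 0.05, 0.999, -0.001]
ft_force: [0.6, 0.6, 0.8]
gripper_width: 0.0706
gripper_force: 0.0
```

```bash
python3 - <<'E'
from h import *
f=vision.grab_frame("top"); s=vision.grab_frame("side")
cakes2(f,(140,200,255,330)); print(); cakes2(s,(205,195,330,255))
E
```

```text
cake px [178. 269.] mm 515.8 342.7 w [30. 32.] fill 0.59
cake px [178. 233.] mm 599.7 344.7 w [30. 30.] fill 0.79

cake px [273. 228.] mm 525.1 257.1 w [35. 35.] fill 0.64
cake px [266. 212.] mm 518.3 342.1 w [28. 36.] fill 0.65
```

Emit:
carry_out(
  motion=[
    [-0.5, [0.5, 3.3, 0], 0],
    [-0.5, [0.5, 3.3, 0], 0],
    [-0.5, [0.5, 3.3, 0], 0],
    [-0.5, [0.5, 3.3, 0], 0],
    [-0.5, [0.5, 3.3, 0], 0],
    [-0.5, [0.5, 3.3, 0], 0],
    [-0.5, [0.5, 3.3, 0], 0],
    [-0.5, [0.5, 3.3, 0], 0],
    [-0.5, [0.5, 3.3, 0], 0],
    [-0.5, [0.6, 3.3, 0], 0],
  ],
)

```text
clock: 18.2
eef_pos: [0.5983, 0.3452, 0.0862]
tcp_rot: [-0.001, 0.048, 0.999, -0.001]
ft_force: [1.0, -0.1, -0.4]
gripper_width: 0.0708
gripper_force: 0.0
```

```bash
python3 - <<'E'
from h import *
f=vision.grab_frame("top"); s=vision.grab_frame("side"); print(ctrl.observe()["eef_pos"].round(4))
pan(f); cakes2(s,(205,195,330,255))
cv2.imwrite("pics/c5.png",np.hstack([cv2.resize(f["img"][190:350,140:420,::-1],(400,230)),cv2.resize(s["img"][180:350,180:400,::-1],(400,230))]))
E
```

```text
[0.5979 0.3485 0.0852]
pan [0.5259 0.0016] yaw deg -5.63 size 0.147 0.277
cake px [273. 228.] mm 524.9 257.7 w [35. 34.] fill 0.70
cake px [266. 212.] mm 518.4 342.1 w [28. 36.] fill 0.67
```

View pics/c5.png

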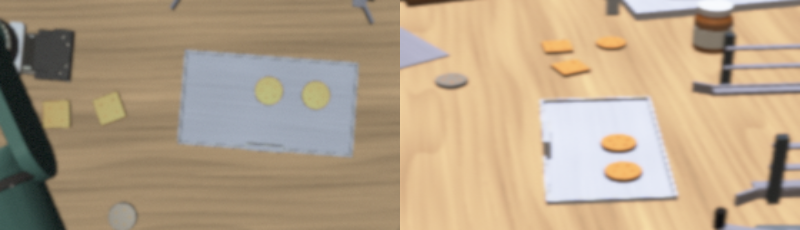

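Two oatcakes lie flat on the pan at crop (269,91) and (316,95). The third is unmoved under the gripper (side crop (611,43)).

Emit:
carry_out(
  motion=[
    [-0.5, [0.1, -0.1, -2.5], 0],
    [-0.5, [0, 0, -2.5], 0],
    [-0.5, [0, 0, -2.0], 0],
    [-0.5, [0, 0, -0.8], 0],
    [-0.5, [0, 0, -0.3], 0],
    [-0.5, [0, 0, 0], 0],
    [0.4, [0, 0, 0], 0],
    [0.4, [0, 0, 0], 0],
    [0.4, [0, 0, 0], 0],
    [0.4, [0, 0, 0], 0],
  ],
  newtons=12,
)

```text
clock: 19.13
eef_pos: [0.6008, 0.3438, 0.0081]
tcp_rot: [0.001, 0.048, 0.999, 0.001]
ft_force: [-0.4, -0.5, 0.3]
gripper_width: 0.0475
gripper_force: 0.0
```

Emit:
carry_out(
  motion=[
    [0.4, [0, 0, 0], 0],
    [0.4, [0, 0, 0], 0],
    [0.4, [0, 0, 0], 0],
    [0.4, [0, 0, 1], 0],
    [0.4, [0, 0, 2], 0],
    [0.4, [0, 0, 2], 0],
    [0.4, [0, 0, 1], 0],
    [0.4, [0, 0, 0], 0],
    [0.4, [0, 0, 0], 0],
    [0.4, [0, 0, 0], 0],
  ],
)

```text
clock: 19.97
eef_pos: [0.5992, 0.3431, 0.065]
tcp_rot: [-0.001, 0.048, 0.999, -0.001]
ft_force: [-0.3, 0.5, -0.6]
gripper_width: 0.0449
gripper_force: 12.0
```

Emit:
carry_out(
  motion=[
    [0.4, [-0.46, -2.7, 0], 0],
    [0.4, [-0.46, -2.7, 0], 0],
    [0.4, [-0.46, -2.7, 0], 0],
    [0.4, [-0.46, -2.7, 0], 0],
    [0.4, [-0.46, -2.7, 0], 0],
    [0.4, [-0.46, -2.7, 0], 0],
    [0.4, [-0.46, -2.7, 0], 0],
    [0.4, [-0.46, -2.7, 0], 0],
    [0.4, [-0.46, -2.7, 0], 0],
    [0.4, [-0.46, -2.6, 0], 0],
  ],
)

```text
clock: 20.8
eef_pos: [0.5523, 0.073, 0.0646]
tcp_rot: [-0.002, 0.048, 0.999, -0.0]
ft_force: [1.2, -0.2, -1.1]
gripper_width: 0.045
gripper_force: 12.0
```

Emit:
carry_out(
  motion=[
    [0.4, [0, 0, 0], 0],
    [0.4, [0, 0, -1.5], 0],
    [0.4, [0, 0, -1.5], 0],
    [0.4, [0, 0, -1.3], 0],
    [0.4, [0, 0, -0.7], 0],
    [0.4, [0, 0, -0.4], 0],
    [0.4, [0, 0, 0], 0],
    [0.4, [0, 0, 0], 0],
    [0.4, [0, 0, 0], 0],
    [0.4, [0, 0, 0], 0],
  ],
)

```text
clock: 21.63
eef_pos: [0.5546, 0.0746, 0.0132]
tcp_rot: [0.001, 0.048, 0.999, 0.0]
ft_force: [-1.1, 0.5, 0.5]
gripper_width: 0.0449
gripper_force: 12.0
```

Emit:
carry_out(
  motion=[
    [0.4, [0, 0, -0.4], 0],
    [0.4, [0, 0, 0], 0],
    [-0.4, [0, 0, 0], 0],
    [-0.4, [0, 0, 0], 0],
    [-0.4, [0, 0, 0], 0],
    [-0.4, [0, 0, 1], 0],
    [-0.4, [0, 0, 2], 0],
    [-0.4, [0, 0, 3], 0],
    [-0.2, [-1, -0.5, 2], -6],
    [-0.1, [-1, -0.5, 0], -7],
  ],
)

```text
clock: 22.47
eef_pos: [0.5375, 0.0645, 0.095]
tcp_rot: [0.005, 0.164, 0.987, 0.001]
ft_force: [0.9, 0.1, -0.3]
gripper_width: 0.0557
gripper_force: 0.0
```

Emit:
carry_out(
  motion=[
    [-0.1, [-0.8, -0.6, 0], -7],
    [-0.1, [-0.8, -0.6, 0], -7],
    [-0.1, [-0.8, -0.6, 0], -7],
    [-0.1, [-0.8, -0.6, 0], -7],
    [-0.1, [-0.8, -0.6, 0], -7],
    [-0.1, [-0.8, -0.6, 0], -7],
    [-0.1, [-0.8, -0.6, 0], -7],
    [-0.1, [-0.8, -0.6, 0], -7],
    [-0.1, [-0.8, -0.4, 0], -7],
    [-0.1, [-0.5, -0.3, 0], -7],
  ],
)

```text
clock: 23.3
eef_pos: [0.4564, 0.0091, 0.0892]
tcp_rot: [0.0, 0.7, 0.714, 0.0]
ft_force: [0.2, -0.6, 0.3]
gripper_width: 0.0514
gripper_force: 0.0
```

Emit:
carry_out(
  motion=[
    [-0.1, [0, 0, 0], -7],
    [-0.1, [0, 0, 0], 0],
    [-0.1, [0, 0, 0], 0],
    [-0.1, [0, 0, 0], 0],
    [-0.1, [0, 0, 0], 0],
    [-0.1, [0, 0, 0], 0],
    [-0.1, [0, 0, 0], 0],
    [-0.1, [0, 0, 0], 0],
    [-0.1, [0, 0, 0], 0],
    [-0.1, [0, 0, 0], 0],
  ],
)

```text
clock: 24.13
eef_pos: [0.457, 0.0094, 0.0884]
tcp_rot: [-0.0, 0.74, 0.672, -0.0]
ft_force: [-0.0, -0.1, -0.9]
gripper_width: 0.0516
gripper_force: 0.0
```

```bash
python3 - <<'E'
from h import *
f=vision.grab_frame("top"); s=vision.grab_frame("side"); print(ctrl.observe()["eef_pos"].round(4))
for z in (.04,): print("tab side", onz(s,(261.5,279),.04).round(4))
cv2.imwrite("pics/c6.png",np.hstack([cv2.resize(f["img"][190:350,140:420,::-1],(400,230)),cv2.resize(s["img"][230:345,240:400,::-1],(400,288))[:230]]))
E
```

```text
[0.457  0.0095 0.0885]
tab side [ 0.4599 -0.0057  0.04  ]
```

View pics/c6.png

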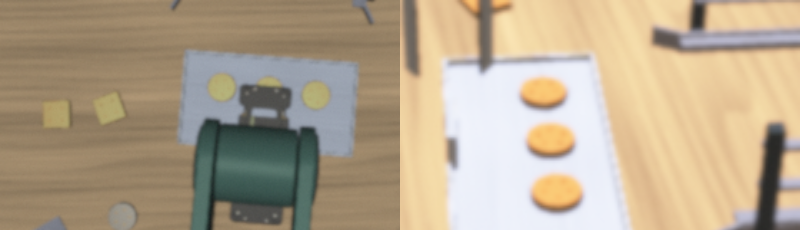

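All three oatcakes lie flat and apart on the pan, and the fingers are above the tab. I'll descend and grip it.

Emit:
carry_out(
  motion=[
    [-0.1, [0, 0, -2], 0],
    [-0.1, [0, 0, -2], 0],
    [-0.1, [0, 0, -2], 0],
    [-0.1, [0, 0, -1.2], 0],
    [-0.1, [0, 0, -0.2], 0],
    [-0.1, [0, 0, 0], 0],
    [1, [0, 0, 0], 0],
    [1, [0, 0, 0], 0],
    [1, [0, 0, 0], 0],
    [1, [0, 0, 0], 0],
  ],
  newtons=20,
)

```text
clock: 25.07
eef_pos: [0.4578, 0.0093, 0.0155]
tcp_rot: [0.001, 0.741, 0.672, 0.001]
ft_force: [-0.1, 0.4, -0.5]
gripper_width: 0.0281
gripper_force: 0.0
```

Emit:
carry_out(
  motion=[
    [1, [0, 0, 0], 0],
    [1, [0, 0, 0], 0],
    [1, [0, 0, 0], 0],
    [1, [0, 0, 0], 0],
    [1, [0, 0, 0], 0],
    [1, [0, 0, 0], 0],
    [1, [0, 0, 0], 0],
    [1, [0, 0, 0], 0],
    [1, [0, 0, 0], 0],
    [1, [0, 0, 0], 0],
  ],
)

```text
clock: 25.9
eef_pos: [0.4571, 0.0094, 0.0147]
tcp_rot: [0.0, 0.741, 0.672, 0.0]
ft_force: [-0.9, 1.0, 3.1]
gripper_width: 0.0096
gripper_force: 20.0
```

```bash
python3 - <<'E'
from h import *
f=vision.grab_frame("top"); print(ctrl.observe()["eef_pos"].round(4),ctrl.observe()["ft_force"].round(1))
pan(f)
E
```

```text
[0.4571 0.0095 0.0147] [-1.  -0.5  3.7]
pan [0.5267 0.0015] yaw deg -5.74 size 0.146 0.277
```

Emit:
carry_out(
  motion=[
    [1, [0.0, 0.15, 0], 0],
    [1, [0, 0.2, 0], -0.1],
    [1, [0, 0.2, 0], 0],
    [1, [0.4, -0.04, 0], 0],
    [1, [0.8, -0.08, 0], 0],
    [1, [1.0, -0.1, 0], 0],
    [1, [1.0, -0.1, 0], 0],
    [1, [0.8, -0.08, 0], 0],
    [1, [0.4, -0.04, 0], 0],
    [1, [0, 0, 0], 0],
  ],
)

```text
clock: 26.78
eef_pos: [0.5012, 0.0115, 0.0147]
tcp_rot: [-0.001, 0.741, 0.672, 0.0]
ft_force: [-2.7, -0.4, 5.5]
gripper_width: 0.0099
gripper_force: 20.0
```

```bash
python3 - <<'E'
from h import *
f=vision.grab_frame("top"); o=ctrl.observe();print(o["eef_pos"].round(4),o["ft_force"].round(1),o["gripper_width"])
pan(f,(250,185,410,310))
cv2.imwrite("pics/c7.png",cv2.resize(f["img"][95:310,240:425,::-1],None,fx=2.75,fy=2.75,interpolation=cv2.INTER_CUBIC))
E
```

```text
[0.5012 0.0115 0.0147] [-0.8 -0.7  4. ] 0.009956208461225191
pan [0.5703 0.0032] yaw deg -5.75 size 0.147 0.276
```

View pics/c7.png

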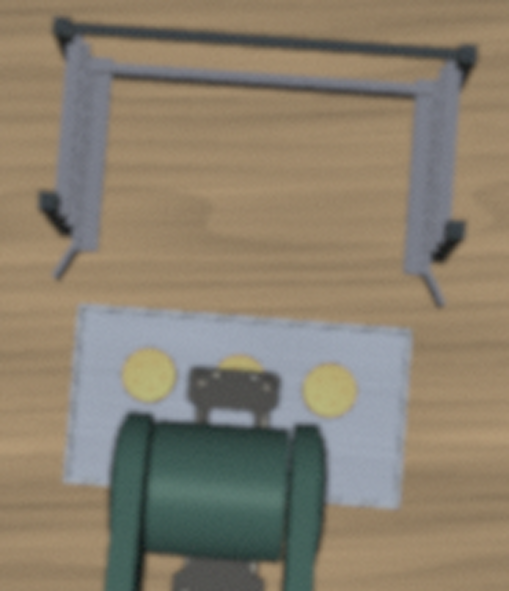

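The pan stands just before the mouth: front corners at (80,306) and (411,329), against lip inner front ends at (97,250) and (405,270). It is aligned to about 1 mm.

Emit:
carry_out(
  motion=[
    [1, [0.4, -0.08, 0], 0],
    [1, [0.7, -0.09, 0], 0],
    [1, [0.8, -0.08, 0], 0],
    [1, [0.8, -0.08, 0], 0],
    [1, [0.8, -0.08, 0], 0],
    [1, [0.8, -0.08, 0], 0],
    [1, [0.8, -0.08, 0], 0],
    [1, [0.6, -0.06, 0], 0],
    [1, [0.3, -0.03, 0], 0],
    [1, [0, 0, 0], 0],
  ],
)

```text
clock: 27.67
eef_pos: [0.5609, 0.0049, 0.0148]
tcp_rot: [-0.001, 0.741, 0.672, 0.0]
ft_force: [-3.1, 0.7, 6.3]
gripper_width: 0.0099
gripper_force: 20.0
```

```bash
python3 - <<'E'
from h import *
f=vision.grab_frame("top"); o=ctrl.observe();print(o["eef_pos"].round(4),o["ft_force"].round(1),o["ft_torque"].round(2),o["gripper_width"])
cv2.imwrite("pics/c8.png",cv2.resize(f["img"][95:310,240:425,::-1],None,fx=2.75,fy=2.75,interpolation=cv2.INTER_CUBIC))
E
```

```text
[0.5609 0.005  0.0147] [-2.6  0.5  5.1] [-0.14  0.41  0.01] 0.009897852134542095
```

View pics/c8.png

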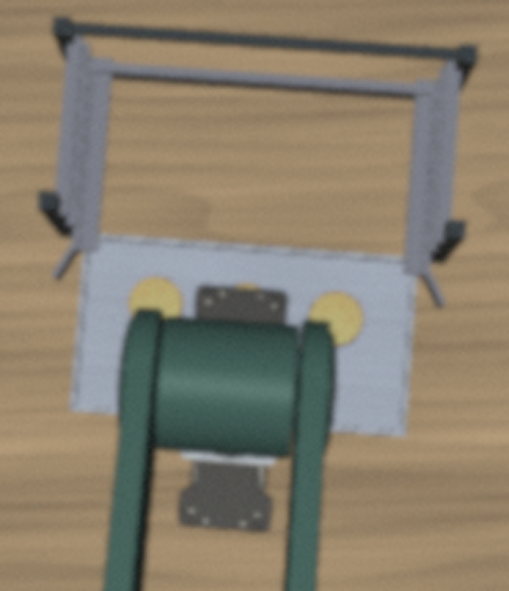

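The pan's leading edge is now under both lips, near (97,240) and (410,262), with no contact force. I'll keep sliding.

Emit:
carry_out(
  motion=[
    [1, [0.4, -0.04, 0], 0],
    [1, [0.7, -0.07, 0], 0],
    [1, [0.8, -0.08, 0], 0],
    [1, [0.8, -0.08, 0], 0],
    [1, [0.8, -0.08, 0], 0],
    [1, [0.8, -0.08, 0], 0],
    [1, [0.7, -0.07, 0], 0],
    [1, [0.5, -0.05, 0], 0],
    [1, [0.3, -0.03, 0], 0],
    [1, [0, 0, 0], 0],
  ],
)

```text
clock: 28.55
eef_pos: [0.6188, -0.0008, 0.0147]
tcp_rot: [-0.001, 0.741, 0.672, 0.0]
ft_force: [-2.9, 0.4, 6.1]
gripper_width: 0.0102
gripper_force: 20.0
```

```bash
python3 - <<'E'
from h import *
f=vision.grab_frame("top"); o=ctrl.observe();print(o["eef_pos"].round(4),o["ft_force"].round(1),o["ft_torque"].round(2),o["gripper_width"])
E
```

```text
[ 0.6188 -0.0008  0.0148] [-2.6  0.1  4.4] [-0.12  0.51  0.01] 0.009756119671643786
```

Emit:
carry_out(
  motion=[
    [1, [0.4, -0.04, 0], 0],
    [1, [0.7, -0.07, 0], 0],
    [1, [0.8, -0.08, 0], 0],
    [1, [0.8, -0.08, 0], 0],
    [1, [0.8, -0.08, 0], 0],
    [1, [0.8, -0.08, 0], 0],
    [1, [0.7, -0.07, 0], 0],
    [1, [0.5, -0.05, 0], 0],
    [1, [0.3, -0.03, 0], 0],
    [1, [0.1, -0.01, 0], 0],
  ],
)

```text
clock: 29.43
eef_pos: [0.6773, -0.0066, 0.0148]
tcp_rot: [-0.001, 0.741, 0.672, -0.0]
ft_force: [-4.6, -0.5, 7.0]
gripper_width: 0.0097
gripper_force: 20.0
```

Emit:
carry_out(
  motion=[
    [1, [0.1, -0.01, 0], 0],
    [1, [0.1, -0.01, 0], 0],
    [1, [0.1, -0.01, 0], 0],
    [1, [0.1, -0.01, 0], 0],
    [1, [0.1, -0.01, 0], 0],
    [1, [0.1, -0.01, 0], 0],
    [1, [0.1, -0.01, 0], 0],
    [1, [0.1, -0.01, 0], 0],
    [1, [0, 0, 0], 0],
    [1, [0, 0, 0], 0],
  ],
)

```text
clock: 30.27
eef_pos: [0.685, -0.0073, 0.0148]
tcp_rot: [-0.001, 0.741, 0.672, -0.0]
ft_force: [-4.3, 0.4, 5.7]
gripper_width: 0.0099
gripper_force: 20.0
```

Emit:
carry_out(
  motion=[
    [1, [0.1, -0.01, 0], 0],
    [1, [0.1, -0.01, 0], 0],
    [1, [0.1, -0.01, 0], 0],
    [1, [0.1, -0.01, 0], 0],
    [1, [0.1, -0.01, 0], 0],
    [1, [0.1, -0.01, 0], 0],
    [1, [0, 0, 0], 0],
    [1, [0, 0, 0], 0],
    [1, [0, 0, 0], 0],
    [1, [0, 0, 0], 0],
  ],
)

```text
clock: 31.1
eef_pos: [0.691, -0.0079, 0.0148]
tcp_rot: [-0.001, 0.741, 0.672, -0.0]
ft_force: [-4.0, 0.8, 5.7]
gripper_width: 0.0099
gripper_force: 20.0
```

```bash
python3 - <<'E'
from h import *
f=vision.grab_frame("top"); o=ctrl.observe();print(o["eef_pos"].round(4),o["ft_force"].round(1),o["ft_torque"].round(2),o["gripper_width"])
cv2.imwrite("pics/c9.png",cv2.resize(f["img"][95:310,240:425,::-1],None,fx=2.75,fy=2.75,interpolation=cv2.INTER_CUBIC))
E
```

```text
[ 0.691  -0.0079  0.0148] [-5.  -0.4  6.1] [-0.13  0.69 -0.02] 0.009680850767375763
```

View pics/c9.png

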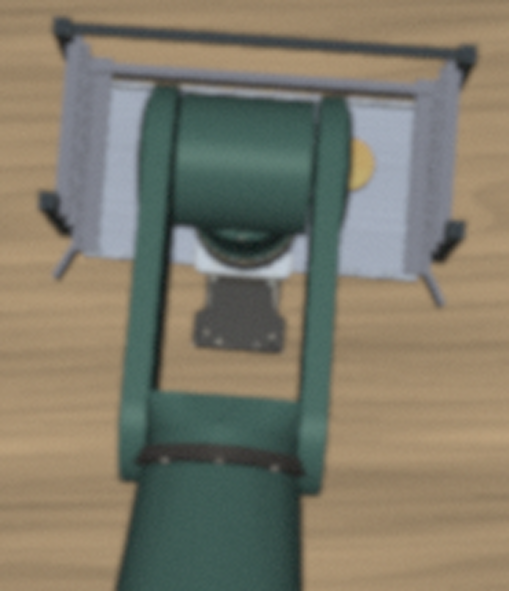

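The pan is nearly home, with a thin gap to the rear stop still visible near row 80-95 of the crop. I'll push on in 1 mm steps until I feel contact.

Emit:
carry_out(
  motion=[
    [1, [0.1, -0.01, 0], 0],
    [1, [0.1, -0.01, 0], 0],
    [1, [0.1, -0.01, 0], 0],
    [1, [0.1, -0.01, 0], 0],
    [1, [0, 0, 0], 0],
    [1, [0, 0, 0], 0],
    [1, [0, 0, 0], 0],
    [1, [0, 0, 0], 0],
    [1, [0, 0, 0], 0],
    [1, [0, 0, 0], 0],
  ],
)

```text
clock: 31.98
eef_pos: [0.6949, -0.0083, 0.0148]
tcp_rot: [-0.001, 0.741, 0.672, -0.0]
ft_force: [-4.6, 1.0, 6.3]
gripper_width: 0.0098
gripper_force: 20.0
```

Emit:
carry_out(
  motion=[
    [1, [0.1, -0.01, 0], 0],
    [1, [0.1, -0.01, 0], 0],
    [1, [0, 0, 0], 0],
    [1, [0, 0, 0], 0],
    [1, [0, 0, 0], 0],
    [1, [0, 0, 0], 0],
    [1, [0, 0, 0], 0],
    [1, [0, 0, 0], 0],
    [1, [0, 0, 0], 0],
    [1, [0, 0, 0], 0],
  ],
)

```text
clock: 32.82
eef_pos: [0.6951, -0.0085, 0.0148]
tcp_rot: [-0.003, 0.741, 0.672, -0.002]
ft_force: [-10.0, -0.6, 8.4]
gripper_width: 0.01
gripper_force: 20.0
```

```bash
python3 - <<'E'
from h import *
s=vision.grab_frame("side"); f=vision.grab_frame("top"); o=ctrl.observe();print(o["eef_pos"].round(4),o["ft_force"].round(1))
cv2.imwrite("pics/c10.png",np.hstack([cv2.resize(f["img"][110:210,255:415,::-1],(400,250),interpolation=cv2.INTER_CUBIC),cv2.resize(s["img"][200:340,330:470,::-1],(400,400))[75:325]]))
E
```

```text
[ 0.695  -0.0085  0.0147] [-9.  -0.3  9.6]
```

View pics/c10.png

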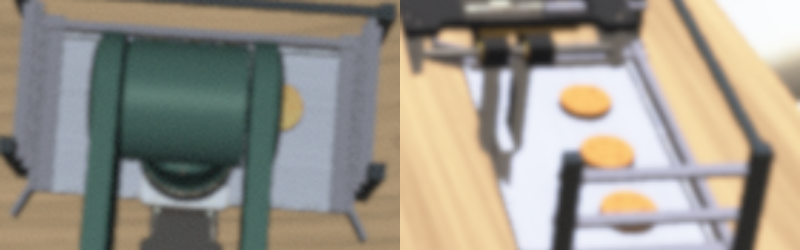

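The pan is seated: the TCP stalled at x 0.695 while the push force rose to about 10 N, and the top view shows the rear rim against the stop. I'll release the tab and lift away.

Emit:
carry_out(
  motion=[
    [1, [0.1, -0.01, 0], 0],
    [1, [0, 0, 0], 0],
    [0.3, [0, 0, 0], 0],
    [0.3, [0, 0, 0], 0],
    [0.3, [0, 0, 0], 0],
    [0.3, [0, 0, 0], 0],
    [0.3, [0, 0, 1], 0],
    [0.3, [0, 0, 2], 0],
    [0.3, [0, 0, 3], 0],
    [0.3, [0, 0, 3], 0],
  ],
)

```text
clock: 33.75
eef_pos: [0.6983, -0.0097, 0.1046]
tcp_rot: [-0.001, 0.741, 0.671, -0.001]
ft_force: [1.1, -0.2, 0.1]
gripper_width: 0.0325
gripper_force: 0.0
```

Emit:
carry_out(
  motion=[
    [0.6, [-1, 0, 3], 0],
    [1, [-3, -1, 2], 0],
    [1, [-3, -1, 0], 0],
    [1, [-3, -1, 0], 0],
    [1, [-3, -1, 0], 0],
    [1, [-3, -1, 0], 0],
    [1, [-2, -1, 0], 0],
    [1, [0, 0, 0], 0],
    [1, [0, 0, 0], 0],
    [1, [0, 0, 0], 0],
  ],
)

```text
clock: 34.58
eef_pos: [0.52, -0.0697, 0.1553]
tcp_rot: [0.001, 0.741, 0.671, 0.001]
ft_force: [-0.2, 0.8, 0.5]
gripper_width: 0.0004
gripper_force: 0.0
```

```bash
python3 - <<'E'
from h import *
s=vision.grab_frame("side"); f=vision.grab_frame("top"); o=ctrl.observe();print(o["eef_pos"].round(4),o["joint_positions"].round(2))
cv2.imwrite("pics/c11.png",np.hstack([cv2.resize(f["img"][100:260,250:500,::-1],(400,256),interpolation=cv2.INTER_CUBIC),cv2.resize(s["img"][300:410,320:440,::-1],(400,367))[55:311]]))
E
```

```text
[ 0.5201 -0.0695  0.1546] [-0.24  0.05  1.52  0.    1.58 -0.14]
```

View pics/c11.png

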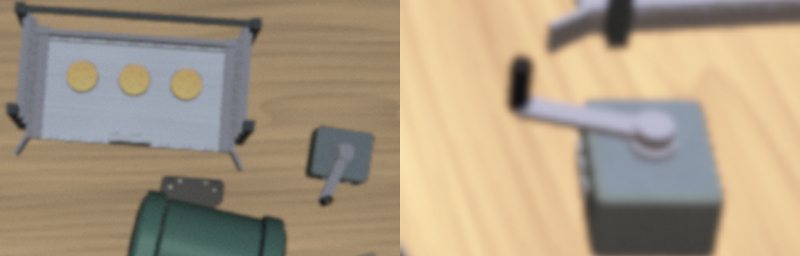

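The pan is home with three flat, separate oatcakes at crop (82,76), (134,80) and (186,84). The lever is at rest with its post at crop (326,200).

Emit:
carry_out(
  motion=[
    [1, [0.8, -2, 0], 0],
    [1, [0.9, -2, 0], 0],
    [1, [0.9, -2, 0], 0],
    [1, [0.9, -2, 0], 0],
    [1, [0.9, -2, 0], 0],
    [1, [0.9, -2, 0], 0],
    [1, [0.9, -2, 0], 0],
    [1, [0.9, -2, 0], 0],
    [1, [0.3, -0.5, 0], 0],
    [1, [0, 0, 0], 0],
  ],
)

```text
clock: 35.52
eef_pos: [0.5939, -0.2356, 0.1532]
tcp_rot: [-0.001, 0.741, 0.671, -0.0]
ft_force: [0.3, 0.2, -0.6]
gripper_width: 0.0001
gripper_force: 0.0
```

Emit:
carry_out(
  motion=[
    [1, [0, 0, -2], 0],
    [1, [0, 0, -2], 0],
    [1, [0, 0, -2], 0],
    [1, [0, 0, -1.5], 0],
    [1, [0, 0, -1], 0],
    [1, [0, 0, -0.1], 0],
    [1, [0, 0, 0], 0],
    [1, [0, 0, 0], 0],
    [1, [0, 0, 0], 0],
    [1, [0, 0, 0], 0],
  ],
)

```text
clock: 36.35
eef_pos: [0.5938, -0.2352, 0.0702]
tcp_rot: [0.001, 0.741, 0.671, 0.001]
ft_force: [0.2, -0.4, -0.0]
gripper_width: 0.0
gripper_force: 0.0
```

```bash
python3 - <<'E'
from h import *
s=vision.grab_frame("side"); o=ctrl.observe();print(o["eef_pos"].round(4))
cv2.imwrite("pics/c12.png",cv2.resize(s["img"][280:410,310:440,::-1],(500,500)))
print(proj(s,[.597,-.269,.092]))
E
```

```text
[ 0.5937 -0.2352  0.0699]
[354.98327591 332.75875088]
```

View pics/c12.png

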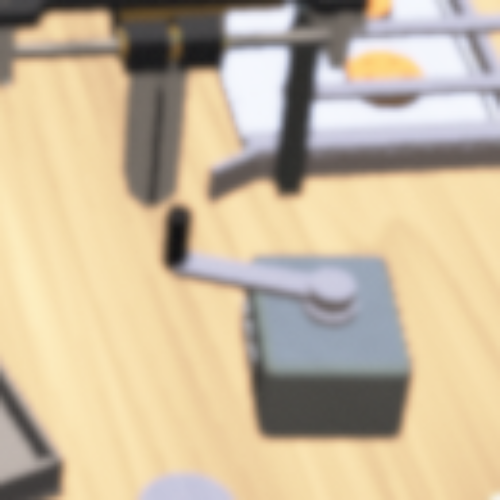

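The closed fingertips are at crop (153,195), just on the +y side of the lever post at (178,235) and level with its upper part. I'll push along -y.

Emit:
carry_out(
  motion=[
    [1, [0.2, -0.8, 0], 0],
    [1, [0, -0.8, 0], 0],
    [1, [0, -0.8, 0], 0],
    [1, [0, -0.8, 0], 0],
    [1, [0, -0.8, 0], 0],
    [1, [0, -0.8, 0], 0],
    [1, [0, -0.8, 0], 0],
    [1, [0, -0.8, 0], 0],
    [1, [0, -0.6, 0], 0],
    [1, [0, 0, 0], 0],
  ],
)

```text
clock: 37.23
eef_pos: [0.5952, -0.3062, 0.068]
tcp_rot: [0.0, 0.742, 0.671, 0.0]
ft_force: [-0.4, 3.2, -1.7]
gripper_width: 0.0005
gripper_force: 1.2
```

Emit:
carry_out(
  motion=[
    [1, [0, -0.2, 0], 0],
    [1, [0, -0.2, 0], 0],
    [1, [0, -0.2, 0], 0],
    [1, [0, -0.2, 0], 0],
    [1, [0, -0.2, 0], 0],
    [1, [0, 0, 0], 0],
    [1, [0, 0, 0], 0],
    [1, [0, 0, 0], 0],
    [1, [0, 0, 0], 0],
    [1, [0, 0, 0], 0],
  ],
)

```text
clock: 38.07
eef_pos: [0.5958, -0.3144, 0.0686]
tcp_rot: [0.0, 0.741, 0.672, 0.001]
ft_force: [3.4, 3.6, -2.4]
gripper_width: 0.0006
gripper_force: 2.2
```

Emit:
carry_out(
  motion=[
    [1, [0, -0.1, 0], 0],
    [1, [0, -0.1, 0], 0],
    [1, [0, -0.1, 0], 0],
    [1, [0, -0.1, 0], 0],
    [1, [0, 0, 0], 0],
    [1, [0, 0, 0], 0],
    [1, [0, 0, 0], 0],
    [1, [0, 0, 0], 0],
    [1, [0, 0, 0], 0],
    [1, [0, 0, 0], 0],
  ],
)

```text
clock: 38.9
eef_pos: [0.5968, -0.3177, 0.0687]
tcp_rot: [0.001, 0.741, 0.672, 0.002]
ft_force: [5.9, 4.8, -3.7]
gripper_width: 0.0002
gripper_force: 3.1
```

```bash
python3 - <<'E'
from h import *
s=vision.grab_frame("side"); o=ctrl.observe();print(o["eef_pos"].round(4),o["ft_force"].round(1))
cv2.imwrite("pics/c13.png",cv2.resize(s["img"][280:410,310:440,::-1],(500,500)))
for a in (.8,.85,.9):
    t=np.radians(165-13.5)+a; print(a,proj(s,[.664+.075*np.cos(t),-.3053+.075*np.sin(t),.06]).round(1))
E
```

```text
[ 0.5968 -0.3177  0.0687] [ 5.1  4.6 -3.4]
0.8 [360.2 368.9]
0.85 [361.4 370.3]
0.9 [362.7 371.6]
```

View pics/c13.png

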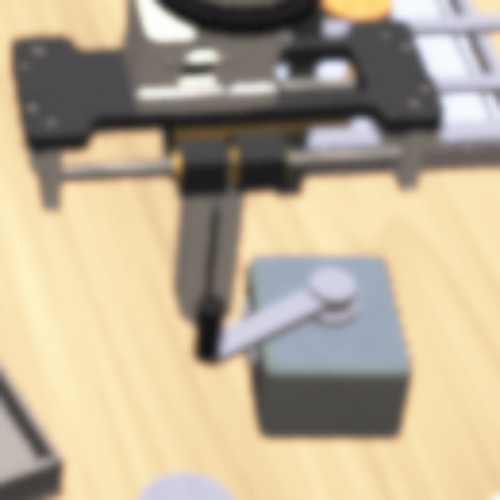

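The post base is at crop (208,356), which is full-frame (364,372), close to where 0.9 rad projects (363,372). I'll press a little further along the tangent to be sure it is at the stop.

Emit:
carry_out(
  motion=[
    [1, [0.1, -0.1, 0], 0],
    [1, [0.1, -0.1, 0], 0],
    [1, [0.1, -0.1, 0], 0],
    [1, [0, -0.1, 0], 0],
    [1, [0, 0, 0], 0],
    [1, [0, 0, 0], 0],
    [1, [0, 0, 0], 0],
    [1, [0, 0, 0], 0],
    [1, [0, 0, 0], 0],
    [1, [0, 0, 0], 0],
  ],
)

```text
clock: 39.78
eef_pos: [0.5985, -0.3222, 0.0687]
tcp_rot: [-0.0, 0.741, 0.672, 0.001]
ft_force: [1.5, 4.6, -2.0]
gripper_width: 0.0004
gripper_force: 2.8
```

Emit:
carry_out(
  motion=[
    [1, [0.05, -0.1, 0], 0],
    [1, [0.05, -0.1, 0], 0],
    [1, [0.05, -0.1, 0], 0],
    [1, [0.05, -0.1, 0], 0],
    [1, [0, 0, 0], 0],
    [1, [0, 0, 0], 0],
    [1, [0, 0, 0], 0],
    [1, [0, 0, 0], 0],
    [1, [0, 0, 0], 0],
    [1, [0, 0, 0], 0],
  ],
)

```text
clock: 40.62
eef_pos: [0.5988, -0.323, 0.0686]
tcp_rot: [-0.004, 0.741, 0.672, 0.001]
ft_force: [-1.3, 11.4, 2.2]
gripper_width: 0.001
gripper_force: 5.5
```

The tool stalled and the force jumped from about 5 N to 11 N, so the lever is at its stop. Now I let go and back away.

Emit:
carry_out(
  motion=[
    [1, [-1, 3, 0], 0],
    [1, [-1, 3.8, 0], 0],
    [1, [-1, 3.8, 0], 0],
    [1, [-0.5, 2, 2], 0],
    [1, [0, 0, 3.5], 0],
    [1, [-1, 0, 3.5], 0],
    [1, [-3, 0, 1], 0],
    [1, [-3, 0, 0], 0],
    [1, [-3, 0, 0], 0],
    [1, [-3, 0, 0], 0],
  ],
)

```text
clock: 41.45
eef_pos: [0.4336, -0.2029, 0.1702]
tcp_rot: [0.003, 0.741, 0.671, -0.001]
ft_force: [-0.5, -0.5, 0.4]
gripper_width: 0.0007
gripper_force: 0.0
```

Emit:
carry_out(
  motion=[
    [1, [-2, 0, 0], 0],
    [1, [0, 0, 0], 0],
    [1, [0, 0, 0], 0],
    [1, [0, 0, 0], 0],
    [1, [0, 0, 0], 0],
    [1, [0, 0, 0], 0],
    [1, [0, 0, 0], 0],
    [1, [0, 0, 0], 0],
    [1, [0, 0, 0], 0],
    [1, [0, 0, 0], 0],
  ],
)

```text
clock: 42.28
eef_pos: [0.4152, -0.2008, 0.1683]
tcp_rot: [-0.0, 0.741, 0.672, -0.0]
ft_force: [0.0, -0.7, -0.2]
gripper_width: 0.0003
gripper_force: 0.0
```

```bash
python3 - <<'E'
from h import *
s=vision.grab_frame("side"); f=vision.grab_frame("top"); o=ctrl.observe();print(o["eef_pos"].round(4),o["ft_force"].round(1))
cv2.imwrite("pics/c14.png",np.hstack([cv2.resize(f["img"][95:345,140:510,::-1],(400,270)),cv2.resize(s["img"][180:440,200:460,::-1],(400,400))[:270*1]]) if 0 else np.hstack([cv2.resize(f["img"][95:345,140:510,::-1],(400,400)),cv2.resize(s["img"][180:440,200:460,::-1],(400,400))]))
E
```

```text
[ 0.415  -0.2008  0.1684] [ 0.2  0.1 -0.1]
```

View pics/c14.png

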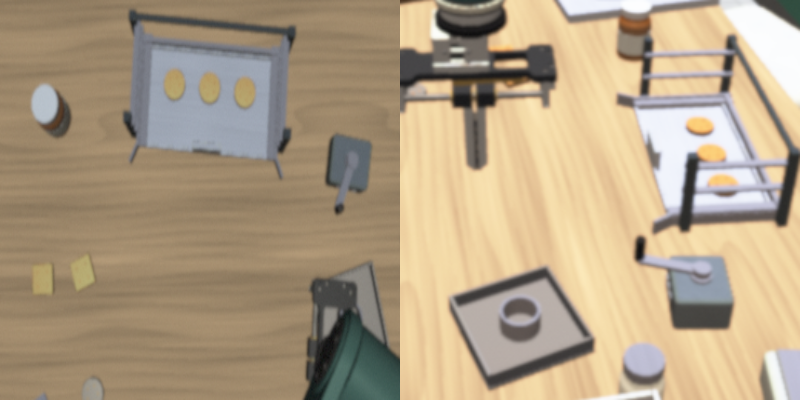

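The pan is home with three oatcakes lying flat, the cutter is in the tray, the lever is back at rest, and the crackers and jars are where they were.

```bash
python3 -c "
from plant import ctrl
print(ctrl.close_job())"
```

```text
the job is handed in; nothing more can be done
None
```

The job is done and handed in: the cutter is in the tray, three oatcakes lie flat on the pan, the pan is fully home in the bottom slot, and the lever was swung to its stop and sprang back (the hand-in returned no verdict).

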